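# Right the toppled bangle post and stand it on its empty plinth

## Task

One of the two dark wooden bangle posts on the jade counter has been knocked over. Stand it back upright, square foot down, in the middle of the empty light-wood plinth and let go of it; do not disturb the other post, which stands on its own plinth with its bangles.

Things in the scene. Friction and masses are not known exactly. Their poses are not given: they have to be found in the camera images.
- post: Fallen dark-wood post, foot-heavy, 0.3 kg, 150 mm: foot 80x80x14, shaft 22 diameter, cap 38 diameter over the last 14. Origin: centre of the foot's underside; z along the shaft to the cap, x and y along the foot's sides. Lies on a side of its foot and its cap, which points towards the robot within 60 degrees, 9 degrees low; shaft axis 24 mm up at z = 105. Let go nearly upright, it settles flat.
- plinth: The empty plinth, a square slab of light wood, 120 x 120 x 12 mm, fixed to the counter, one of two alike. Origin: centre of its underside, on the counter; z up, so its top is 12 mm above the origin.
- full_post: The other post, same shape and size, standing loose on the other plinth, with four pale green bangles (77 mm outer diameter) stacked round its shaft on the foot, up to 58 mm above its underside. Origin: centre of the foot's underside; z up along the shaft. Leave it standing where it is.
Not all that is in view belongs to the job. What is shaped like the post but turquoise is not meant. What is shaped like the plinth but blue is not meant.

How it is judged (in metres and radians):
At the end, for the whole second after the job is handed in: The fallen post stands at rest, foot down and within 10 degrees of vertical, on the empty plinth, the centre of its foot within 20 mm of the plinth's centre (angle between post's own z axis and vertical below 0.17 rad and z of post in the frame of plinth between 0.006 and 0.02 m and horizontal distance between post and plinth below 0.02 m and linear speed of post below 0.02 m/s); the robot touches nothing.
It fails at once if the standing post is shifted by more than 20 mm or tipped by more than 15 degrees (distance of full_post from where it was at the start of the episode above 0.02 m or angle between full_post's own z axis and vertical above 0.26 rad).
It also fails if it takes over 45 s, if anything falls off the work surface, if the arm or the gripper's body presses on something with over 40 N, if the wrist force passes 120 N, or if a joint passes its speed limit or range.

## Robot

A 7-joint arm with a two-finger parallel gripper is mounted at the origin on the work surface. World frame = base frame: x ahead of the robot, y to its left, z up, the work surface at z = 0. Lengths are in mm, angles in degrees, forces in N, time in s.
With the tool pointing down it reaches from about 425 to 925 mm from the base axis. Payload 6.8 kg.
Tool frame: the origin (TCP) lies between the finger pads; the fingertips stand ahead of it and the grasp point (between the pads) lies 11 mm behind it (bot.nose_length is the z of the fingertips in the tool frame, in mm); z points along the fingers, y is the direction in which the jaws open and shut (so a half turn about z gives the same grasp; the last joint's range is limited). The gripper opens to 85 mm and grips with 20 to 120 N. Pads are 22 mm wide; open, the fingers measure 114 mm over their backs; the gripper's body (76 mm by 85 mm) begins 54 mm behind the grasp point. The pads swing forward as they close: fully open they stand 13 mm farther back than shut.
Start: joints at [66.744, 27.33, 1.283, 89.118, -0.659, 63.558, -4.761], TCP at [198.066, -645.304, 212.508] pointing down, gripper open.
Joint ranges: [-169.35, 169.35], [-19.33, 120.38], [-80.79, 83.38], [13.8, 139.57], [-78.32, 258.32], [9.67, 109.79], [-169.56, 169.56]. Speed limits (degrees/s): [136.94, 136.94, 180, 180, 180, 180, 180].

## Interface

Orientations are given as [roll, pitch, yaw] about the fixed x, y, z axes, in that order (R = Rz(yaw) Ry(pitch) Rx(roll)).
In Python, from plant import bot gives the robot as it stands. The module is installed in compiled form; this text tells all that it offers.
- The arm moves only by the shell command python3 -m pendant 'ROWS'. ROWS is JSON, a list that holds one entry, the list of rows, each a list of 5 numbers: the closure in counts, from 0 (fully open) to 255 (shut), then the shift along the tool's x, y, z in units of 20 cm (1.0 is 20 cm), then the turn about the tool's z in units of pi/2 rad (1.0 is pi/2 rad). A call has 1 to 5 rows; each row is the pose to reach, as a shift and turn from the pose commanded when the call began, along the tool's axes at that moment; what a row does not reach only later rows make up. A row lasts 1/10 s, in which the tool goes at most 50 mm and 8.59 degrees, less where a joint would pass 70% of its speed; a pose out of reach is approached as far as the arm can. A call with a number of a shift or a turn outside -1 to 1 is refused whole. A call with a gripper value outside its range is refused whole. The fingers move at their own pace and stop on an object; the grip force is fixed at half the most. Time passes only in rows, so rows that repeat a pose let the fingers close. It gives the time, the measured TCP pose, the force and the opening at its end, in the units of the state.
- bot.sense(): the state, without advancing time (a new reading comes with each control period).
- bot.capture(name): name is "scene" or "side" or "wrist"; returns (picture, depth): 420x560x3 uint8, blue, green, red; 420x560 float32, mm along the optical axis (not along the pixel's ray), 0 where there is no reading.
- bot.camera_info(name): a dict with "fx", "fy", "cx", "cy" (pixels), "cam_to_world" (4x4, takes a point from camera to world coordinates); the wrist camera has in their place "T_tool_cam" (4x4, takes a point from camera to tool coordinates, whose origin is the TCP and whose axes are the flange's). Camera axes: x right, y down, z forward; pixel columns grow to the right and rows downward; lengths in mm; the calibration is good to about 2 mm. A picture is of the moment at which its call begins: read the wrist's pose just before it. camera_info takes no time and is no camera call.
- bot.job_done(): hands the job in, once; it reports no verdict.
The state is a dict: "time": time; "joint_pos": joint angles; "dq": joint speeds; "joint_torque": joint torques, N m; "tool_pos": TCP position; "tool_rot": TCP orientation; "contact_force": force on the tool from outside, world axes, zero at the start; "wrist_torque": the same for the moment, N m; "grip_width": finger opening in mm.
Only numpy, scipy, OpenCV 4.12 (cv2) and the standard library are available. Lean on these libraries where they do the work, as an engineer would, in place of code of your own. Each camera call takes 0.05 s, during which the arm holds its last target.

## Working session

There is one attempt and no reset: what is moved stays moved. The work goes in short steps, Python scripts to look and compute and a shell command to move; the robot and the scene stay as the last step left them, time stands still between calls to the robot, and variables do not carry over. Pictures are saved under pics/ and viewed, and the job is handed in when it is done.

```bash
mkdir -p pics; cat > h.py <<'E'
import numpy as np,cv2
from plant import bot
from scipy.spatial.transform import Rotation as R
def T_tool():
    s=bot.sense();T=np.eye(4);T[:3,:3]=R.from_euler('xyz',s['tool_rot'],degrees=True).as_matrix();T[:3,3]=s['tool_pos'];return T
def cap(name,tag):
    i=bot.camera_info(name)
    M=np.array(i['cam_to_world']) if 'cam_to_world' in i else T_tool()@np.array(i['T_tool_cam'])
    p,d=bot.capture(name);cv2.imwrite(f'pics/{tag}.png',p)
    v,u=np.mgrid[:d.shape[0],:d.shape[1]]
    X=np.stack([(u-i['cx'])/i['fx']*d,(v-i['cy'])/i['fy']*d,d,np.ones_like(d)],-1)@M.T
    W=X[...,:3];W[d==0]=np.nan
    np.savez(f'pics/{tag}.npz',W=W,p=p);return p,W
E
python3 - <<'E'
from h import *
print(bot.sense(),bot.nose_length)
for n in('scene','side','wrist'):cap(n,n+'0')
print(bot.sense()['time'])
E
```

```text
{'time': 0.0, 'joint_pos': array([66.74254272, 27.37684692,  1.27997215, 89.17856903, -0.65873019,
       63.55696045, -4.76241938]), 'dq': array([-0.03928645,  0.01930037, -0.04078838, -0.03544998, -0.08990698,
       -0.11209969, -0.02389111]), 'joint_torque': array([ 6.71536854e-04, -5.96447217e+01,  1.60786673e+00, -2.81190258e+01,
        1.24000042e-02,  9.44174419e-03,  3.43869083e-06]), 'tool_pos': array([ 197.8682226 , -644.69312164,  211.51153867]), 'tool_rot': array([-1.79895274e+02,  7.99650257e-03,  1.70639602e+01]), 'contact_force': array([ 0.02319824, -0.15570109,  0.01851225]), 'wrist_torque': array([-0.02284942, -0.02279026,  0.01013   ]), 'grip_width': 85.33206762979476} 8.0
0.15
```

View pics/scene0.png

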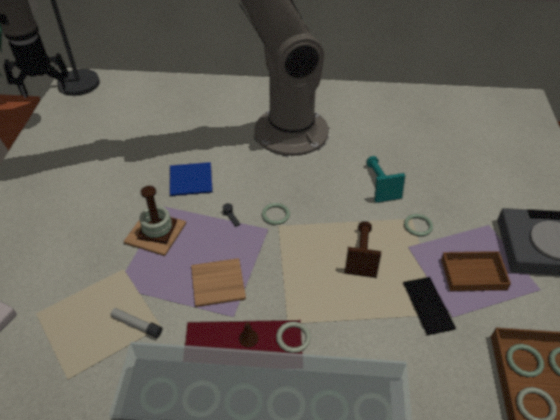

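View pics/side0.png

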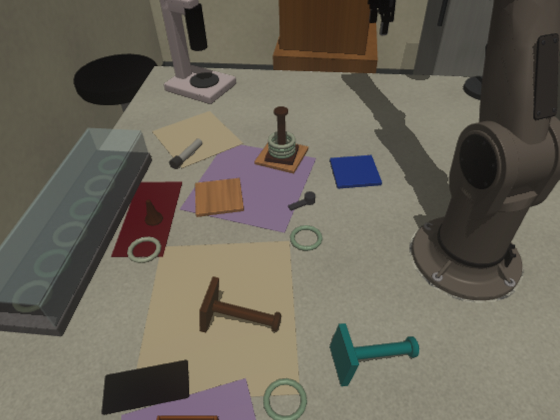

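View pics/wrist0.png

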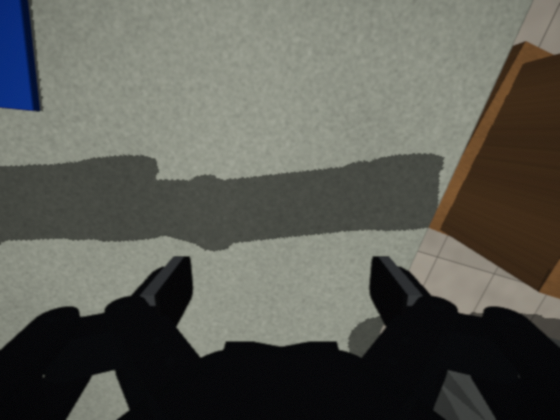

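The scene view shows the fallen post at about (363,248), the empty plinth at (218,281) and the full post at (155,215). In the side view the post's foot is at (209,305) and its cap at (277,321), with the plinth at (219,196). Next I measure them.

```bash
python3 - <<'E'
from h import *
for n,boxes in (('scene0',{'post':(335,215,395,285),'plinth':(180,250,255,312),'full':(120,180,192,255)}),('side0',{'post':(190,270,290,335),'plinth':(185,170,252,222),'full':(250,100,312,172)})):
    z=np.load(f'pics/{n}.npz');W,p=z['W'],z['p']
    for k,(a,b,c,d) in boxes.items():
        w=W[b:d,a:c].reshape(-1,3);q=p[b:d,a:c].reshape(-1,3).astype(int)
        ok=np.isfinite(w[:,0])
        if k=='plinth': m=ok&(w[:,2]>7)&(w[:,2]<18)&(q[:,2]-q[:,0]>25)
        elif k=='post': m=ok&(w[:,2]>6)
        else: m=ok&(w[:,2]>8)
        w=w[m]
        print(n,k,len(w),'med',np.median(w,0).round(1),'min',w.min(0).round(),'max',w.max(0).round())
        r=cv2.minAreaRect(w[:,:2].astype(np.float32));print('  rect',r)
        if k=='post':
            foot=w[w[:,2]>45];print('  foot>45',foot.mean(0).round(1),foot.max(0).round())
            s=w[(w[:,2]>18)&(w[:,2]<42)]
            for x in range(int(s[:,0].min()),int(s[:,0].max()),12):
                t=s[(s[:,0]>=x)&(s[:,0]<x+12)]
                if len(t):print('   x',x,len(t),'y',t[:,1].min().round(),t[:,1].max().round(),'zmax',t[:,2].max().round())
E
python3 -c "
import cv2
p=cv2.imread('pics/scene0.png')[200:300,310:420];q=cv2.imread('pics/side0.png')[260:345,180:300]
cv2.imwrite('pics/c1.png',cv2.resize(p,None,fx=5,fy=5));cv2.imwrite('pics/c2.png',cv2.resize(q,None,fx=5,fy=5))"
```

```text
scene0 post 1287 med [536.6 204.4  39.2] min [340. 138.   6.] max [577. 289.  86.]
  rect ((458.32666015625, 213.3713836669922), (235.64454650878906, 150.4025421142578), 0.48811760544776917)
  foot>45 [534.2 200.6  67.3] [546. 240.  86.]
   x 392 49 y 194.0 230.0 zmax 39.0
   x 404 50 y 196.0 230.0 zmax 42.0
   x 416 30 y 200.0 221.0 zmax 39.0
   x 428 29 y 199.0 221.0 zmax 41.0
   x 440 21 y 199.0 216.0 zmax 41.0
   x 452 26 y 197.0 217.0 zmax 42.0
   x 464 23 y 196.0 216.0 zmax 42.0
   x 476 15 y 195.0 215.0 zmax 42.0
   x 524 4 y 161.0 180.0 zmax 41.0
   x 536 230 y 160.0 241.0 zmax 42.0
   x 548 6 y 220.0 237.0 zmax 38.0
scene0 plinth 2026 med [ 598.6 -143.1   12.5] min [ 522. -215.    7.] max [666. -71.  18.]
  rect ((594.13232421875, -143.6632080078125), (124.21906280517578, 119.36967468261719), 15.272340774536133)
scene0 full 2368 med [ 460.  -316.6   25.7] min [ 252. -404.    8.] max [ 525. -243.  168.]
  rect ((388.442626953125, -293.4932861328125), (156.16175842285156, 267.0787048339844), 73.16681671142578)
side0 post 1441 med [506.4 215.2  40.2] min [394. 162.   6.] max [5
[... 341 characters left out ...]
0 zmax 40.0
   x 454 72 y 201.0 221.0 zmax 41.0
   x 466 66 y 201.0 221.0 zmax 42.0
   x 478 42 y 200.0 220.0 zmax 42.0
   x 490 27 y 198.0 218.0 zmax 42.0
   x 502 18 y 214.0 217.0 zmax 42.0
   x 514 13 y 212.0 216.0 zmax 42.0
   x 526 59 y 165.0 244.0 zmax 42.0
   x 538 34 y 241.0 244.0 zmax 41.0
side0 plinth 1509 med [ 595.4 -134.7   12.4] min [ 524. -212.    7.] max [668. -68.  17.]
  rect ((595.8341674804688, -141.37933349609375), (119.27930450439453, 124.90925598144531), 14.854350090026855)
side0 full 1581 med [ 447.7 -305.6   39. ] min [ 381. -383.    8.] max [ 526. -256.  165.]
  rect ((453.0665283203125, -326.9653625488281), (125.128662109375, 121.78331756591797), 74.59876251220703)
```

View pics/c2.png

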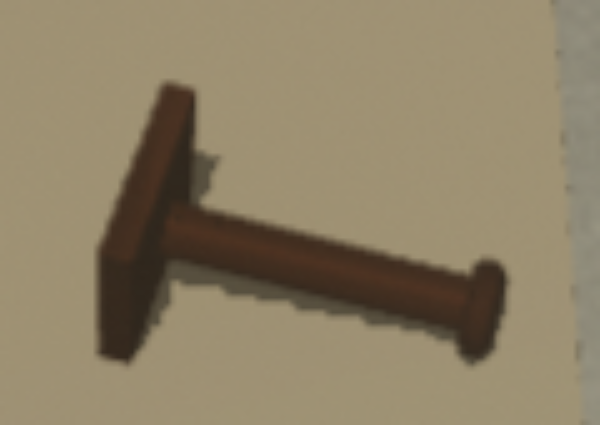

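The plinth centre is about (595,-142). The post's shaft lies from the foot at about (540,202) to the cap at about (392,215), yaw about 5°. The tool always points down, so I will grip at z=105 on the post, swing it up about its foot edge, then carry it.

```bash
cat >> h.py <<'E'
def go(x,y,z,yaw=None):
    s=bot.sense();T=T_tool();d=T[:3,:3].T@(np.array([x,y,z])-T[:3,3])/200
    cy=s['tool_rot'][2];t=0 if yaw is None else -((yaw-cy+180)%360-180)/90
    print('t',s['time'],'pos',s['tool_pos'].round(1),'rot',s['tool_rot'].round(1),'w',s['grip_width'].round(1),'F',s['contact_force'].round(1),'->',d.round(3),'turn',round(t,3))
E
python3 -c "
from h import *
go(370,-560,290,-5.2)"
```

```text
Traceback (most recent call last):
  File "h.py", line 17, in go
    print('t',s['time'],'pos',s['tool_pos'].round(1),'rot',s['tool_rot'].round(1),'w',s['grip_width'].round(1),'F',s['contact_force'].round(1),'->',d.round(3),'turn',round(t,3))
                                                                                      ^^^^^^^^^^^^^^^^^^^^^
AttributeError: 'float' object has no attribute 'round'
```

```bash
sed -i "s/s\['grip_width'\].round(1)/round(s['grip_width'],1)/" h.py
python3 -c "
from h import *
go(370,-560,290,-5.2)"
```

```text
t 0.15 pos [ 198.  -644.8  211.8] rot [-179.9    0.    17.1] w 85.4 F [ 0.2  0.3 -0.6] -> [ 0.947 -0.154 -0.391] turn 0.247
```

```bash
python3 -m pendant '[[[0,0.95,-0.15,-0.39,0.247],[0,0.95,-0.15,-0.39,0.247],[0,0.95,-0.15,-0.39,0.247],[0,0.95,-0.15,-0.39,0.247],[0,0.95,-0.15,-0.39,0.247]]]'
python3 -c "
from h import *
go(555,-400,290,-5.2)"
```

```text
time: 0.65
tool_pos: [379.6, -556.7, 292.8]
tool_rot: [-180.0, -0.4, -4.6]
contact_force: [-0.5, 0.4, 0.6]
grip_width: 85.4
t 0.65 pos [ 379.6 -556.7  292.8] rot [-180.    -0.4   -4.6] w 85.4 F [-0.5  0.4  0.6] -> [ 0.812 -0.851  0.019] turn 0.007
```

```bash
python3 -m pendant '[[[0,0.81,-0.85,0,0],[0,0.81,-0.85,0,0],[0,0.81,-0.85,0,0],[0,0.81,-0.85,0,0],[0,0.81,-0.85,0,0]]]'
python3 -m pendant '[[[0,0.3,-0.95,0,0],[0,0.3,-0.95,0,0],[0,0.3,-0.95,0,0],[0,0.3,-0.95,0,0],[0,0.3,-0.95,0,0]]]'
python3 -m pendant '[[[0,0,-1,0,0],[0,0,-1,0,0],[0,0,-1,0,0],[0,0,-1,0,0],[0,0,-1,0,0]]]'
python3 -c "
from h import *
go(530,150,240,-5.2)"
```

```text
time: 1.15
tool_pos: [550.2, -402.6, 290.0]
tool_rot: [-179.9, -0.0, -5.0]
contact_force: [0.2, -0.9, 0.2]
grip_width: 85.6
time: 1.65
tool_pos: [627.6, -212.0, 289.9]
tool_rot: [-179.7, -0.0, -4.4]
contact_force: [0.1, 0.2, -0.2]
grip_width: 85.3
time: 2.15
tool_pos: [642.3, -12.8, 290.1]
tool_rot: [-179.7, 0.1, -4.4]
contact_force: [0.1, 0.8, -0.4]
grip_width: 85.5
t 2.15 pos [642.3 -12.8 290.1] rot [-1.797e+02  1.000e-01 -4.400e+00] w 85.5 F [ 0.1  0.8 -0.4] -> [-0.623 -0.767  0.255] turn 0.009
```

```bash
python3 -m pendant '[[[0,-0.62,-0.77,0.25,0],[0,-0.62,-0.77,0.25,0],[0,-0.62,-0.77,0.25,0],[0,-0.62,-0.77,0.25,0],[0,-0.62,-0.77,0.25,0]]]'
python3 -c "
from h import *
go(436,211,160,-5.2)"
```

```text
time: 2.65
tool_pos: [528.1, 147.0, 238.9]
tool_rot: [-179.9, 0.3, -4.6]
contact_force: [0.2, -0.2, 0.3]
grip_width: 85.7
t 2.65 pos [528.1 147.  238.9] rot [-179.9    0.3   -4.6] w 85.7 F [ 0.2 -0.2  0.3] -> [-0.483 -0.281  0.397] turn 0.007
```

```bash
python3 -m pendant '[[[0,-0.48,-0.28,0.4,0],[0,-0.48,-0.28,0.4,0],[0,-0.48,-0.28,0.4,0],[0,-0.48,-0.28,0.4,0],[0,-0.48,-0.28,0.4,0]]]'
python3 - <<'E'
from h import *
p,W=cap('wrist','w1')
go(436,211,13,-5.2)
E
```

```text
time: 3.15
tool_pos: [442.3, 205.2, 160.3]
tool_rot: [180.0, 0.0, -5.1]
contact_force: [0.8, -0.2, -0.2]
grip_width: 85.3
t 3.2 pos [443.4 205.  160.9] rot [ 1.8e+02 -1.0e-01 -5.2e+00] w 85.5 F [0.7 0.6 0.6] -> [-0.04  -0.026  0.739] turn -0.0
```

View pics/w1.png

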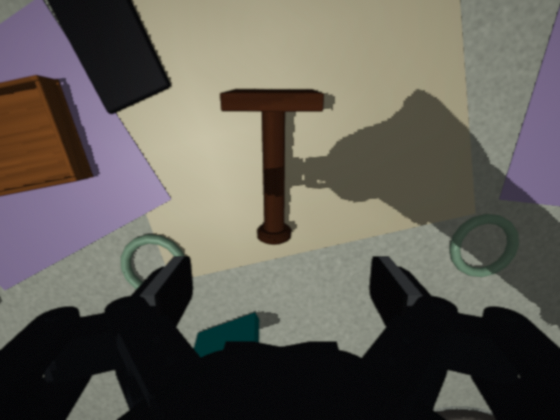

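The wrist view shows the post aligned with the tool: shaft centred near column 273, cap at (274,233), foot at (272,100). The turquoise post's foot is at (230,335). Next I check the axis and the clearance to it.

```bash
python3 - <<'E'
from h import *
z=np.load('pics/w1.npz');W,p=z['W'],z['p'].astype(int)
w=W[85:250,215:330].reshape(-1,3);w=w[np.isfinite(w[:,0])&(w[:,2]>8)]
print(w.min(0),w.max(0))
for x in range(380,560,10):
    t=w[(w[:,0]>=x)&(w[:,0]<x+10)]
    if len(t):print(x,t[:,1].min().round(1),t[:,1].max().round(1),t[:,2].max().round(1))
z=np.load('pics/scene0.npz');W,p=z['W'],z['p'].astype(int)
m=(p[...,0]-p[...,2]>40)&(p[...,1]-p[...,2]>40)&np.isfinite(W[...,0]);m[:, :355]=0;m[:150]=0;m[215:]=0
print(W[m].min(0),W[m].max(0))
E
```

```text
[393.9143085  165.16321395   9.42871026] [549.06856229 245.53268086  83.8897412 ]
390 199.4 234.7 39.2
400 198.8 234.5 39.7
410 205.1 230.8 34.7
420 204.3 226.0 36.2
430 203.4 224.7 37.8
440 201.5 223.6 39.1
450 200.7 222.5 40.8
460 199.8 222.2 42.2
470 199.0 221.2 43.9
480 198.1 220.0 45.6
490 197.2 218.9 48.6
500 196.4 218.6 49.2
510 166.2 217.5 80.3
520 165.2 245.5 83.2
530 165.3 244.7 83.9
540 165.7 242.0 58.7
[140.99896764 231.53012611   9.17041492] [291.57714912 314.62094951  86.34541819]
```

```bash
python3 -c "
from h import *
go(437,213,60,-5.4)"

```

```text
t 3.2 pos [443.4 205.  160.9] rot [ 1.8e+02 -1.0e-01 -5.2e+00] w 85.5 F [0.7 0.6 0.6] -> [-0.036 -0.037  0.504] turn 0.002
```

```bash
python3 -m pendant '[[[0,-0.036,-0.037,0.2,0.002],[0,-0.036,-0.037,0.5,0.002],[0,-0.036,-0.037,0.5,0.002],[0,-0.036,-0.037,0.5,0.002]]]'
python3 -c "
from h import *
go(437,213,13,-5.4)"

```

```text
time: 3.6
tool_pos: [436.0, 212.5, 59.9]
tool_rot: [179.9, 0.1, -5.4]
contact_force: [-0.2, 0.3, -0.0]
grip_width: 85.5
t 3.6 pos [436.  212.5  59.9] rot [ 1.799e+02  1.000e-01 -5.400e+00] w 85.5 F [-0.2  0.3 -0. ] -> [ 0.005 -0.003  0.234] turn -0.0
```

```bash
python3 -m pendant '[[[0,0.005,-0.003,0.12,0],[0,0.005,-0.003,0.234,0],[0,0.005,-0.003,0.234,0]]]'
python3 -m pendant '[[[255,0,0,0,0],[255,0,0,0,0],[255,0,0,0,0],[255,0,0,0,0],[255,0,0,0,0]]]'
python3 -m pendant '[[[255,0,0,0,0],[255,0,0,0,0],[255,0,0,0,0]]]'

```

```text
time: 3.9
tool_pos: [437.7, 213.8, 14.0]
tool_rot: [180.0, 0.0, -5.4]
contact_force: [-0.3, 0.4, 0.5]
grip_width: 85.3
time: 4.4
tool_pos: [437.1, 214.5, 14.3]
tool_rot: [-180.0, -0.0, -5.4]
contact_force: [-1.1, 1.3, 8.2]
grip_width: 12.4
time: 4.7
tool_pos: [437.5, 217.0, 16.6]
tool_rot: [-179.8, -0.1, -5.3]
contact_force: [-8.9, 0.9, 31.6]
grip_width: -0.1
```

The fingers closed to zero with 32 N upward, so the grip missed. I look before moving.

```bash
python3 - <<'E'
from h import *
p,W=cap('side','s1');cv2.imwrite('pics/s1c.png',cv2.resize(p[200:360,150:400],None,fx=3,fy=3))
p,W=cap('scene','sc1');cv2.imwrite('pics/sc1c.png',cv2.resize(p[130:310,290:470],None,fx=3,fy=3))
E
```

```text
(no output)
```

View pics/s1c.png

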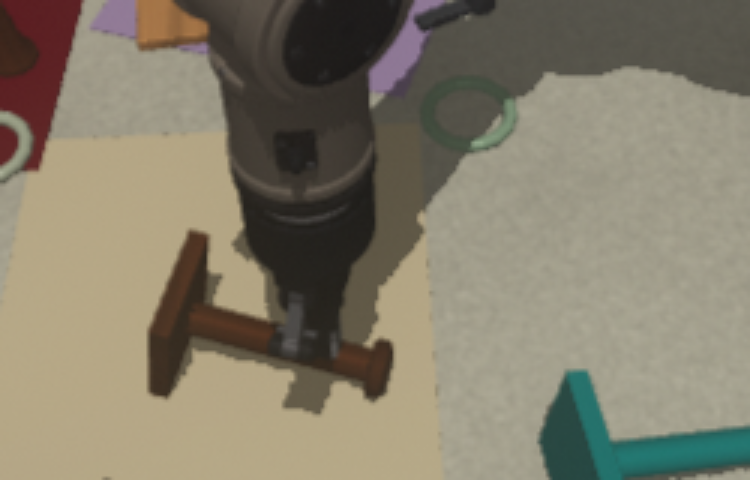

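View pics/sc1c.png

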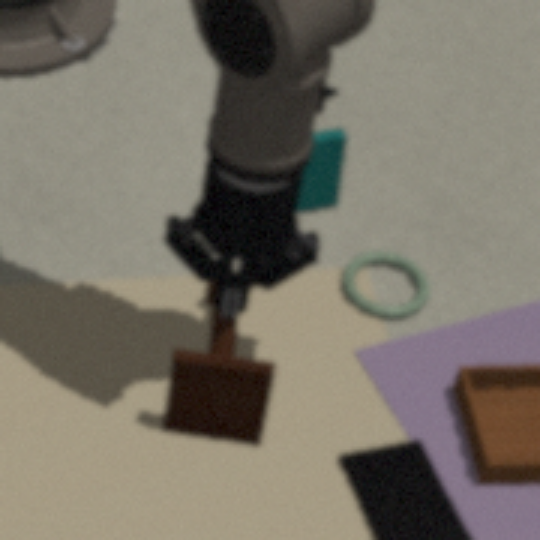

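```bash
python3 - <<'E'
from h import *
for n,(a,b,c,d) in (('s1',(190,270,290,335)),('sc1',(335,215,395,285))):
    W=np.load(f'pics/{n}.npz')['W'];w=W[b:d,a:c].reshape(-1,3);w=w[(w[:,2]>6)&(w[:,1]<270)]
    for x in range(380,560,12):
        t=w[(w[:,0]>=x)&(w[:,0]<x+12)]
        if len(t):print(n,x,len(t),'y',np.percentile(t[:,1],[2,98]).round(1),'z',t[:,2].max().round(1))
p=cv2.imread('pics/s1.png');cv2.imwrite('pics/s1d.png',cv2.resize(p[285:340,195:295],None,fx=8,fy=8,interpolation=cv2.INTER_CUBIC)*1)
go(437,213,13)
E
```

```text
s1 392 133 y [205.5 236. ] z 200.6
s1 404 236 y [210.2 245.1] z 210.5
s1 416 360 y [208.1 252.2] z 229.5
s1 428 458 y [221.5 267.5] z 231.1
s1 440 296 y [222.6 268.5] z 230.7
s1 452 132 y [221.7 267. ] z 211.4
s1 464 58 y [202.6 241.9] z 209.0
s1 476 72 y [201.3 220. ] z 44.6
s1 488 71 y [200.3 219. ] z 45.8
s1 500 72 y [197.9 217.5] z 48.3
s1 512 126 y [167.8 216.2] z 82.4
s1 524 411 y [166.7 244. ] z 83.6
s1 536 135 y [206.6 243.8] z 82.4
s1 548 11 y [240.  242.2] z 29.7
sc1 380 1 y [148.2 148.2] z 6.6
sc1 392 11 y [175.  258.3] z 33.6
sc1 404 18 y [157.9 203.2] z 36.7
sc1 416 16 y [150.2 242.2] z 92.9
sc1 428 82 y [178.3 252.1] z 111.8
sc1 440 377 y [169.6 262. ] z 125.9
sc1 452 93 y [171.9 268.3] z 127.7
sc1 464 29 y [178.9 217.2] z 44.1
sc1 476 30 y [178.  259.2] z 46.7
sc1 488 10 y [146.6 211.5] z 46.9
sc1 500 2 y [146.1 264.9] z 6.9
sc1 512 32 y [163.2 239.4] z 84.1
sc1 524 243 y [161.5 237. ] z 84.9
sc1 536 619 y [162.1 238.4] z 84.7
sc1 548 38 y [188.2 246.3] z 39.9
t 4.8 pos [437.5 217.   16.6] rot [-1.798e+02 -1.000e-01 -5.300e+00] w 0.2 F [-9.2  0.8 32.1] -> [-0.001  0.02   0.018] turn 0
```

View pics/s1d.png

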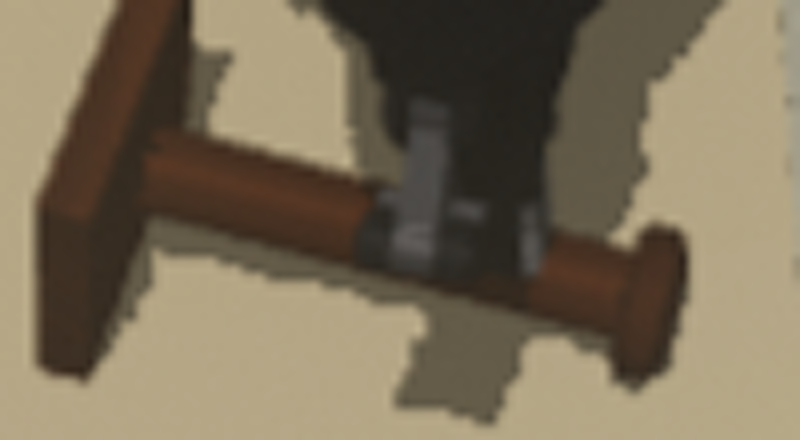

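```bash
python3 - <<'E'
from h import *
W=np.load('pics/s1.npz')['W']
for v in range(296,324,3):
    print(v,[tuple(W[v,u].round().astype(int)) for u in range(240,266,4)])
p=cv2.imread('pics/sc1.png');cv2.imwrite('pics/sc1d.png',cv2.resize(p[200:260,340:390],None,fx=10,fy=10,interpolation=cv2.INTER_CUBIC))
p,W=cap('wrist','w2')
E
```

```text
296 [(np.int64(487), np.int64(153), np.int64(2)), (np.int64(448), np.int64(253), np.int64(155)), (np.int64(441), np.int64(251), np.int64(153)), (np.int64(434), np.int64(253), np.int64(156)), (np.int64(430), np.int64(243), np.int64(142)), (np.int64(425), np.int64(235), np.int64(131)), (np.int64(437), np.int64(147), np.int64(0))]
299 [(np.int64(485), np.int64(160), np.int64(1)), (np.int64(448), np.int64(256), np.int64(150)), (np.int64(442), np.int64(252), np.int64(146)), (np.int64(434), np.int64(253), np.int64(148)), (np.int64(430), np.int64(244), np.int64(135)), (np.int64(425), np.int64(234), np.int64(120)), (np.int64(424), np.int64(208), np.int64(82))]
302 [(np.int64(484), np.int64(168), np.int64(3)), (np.int64(448), np.int64(258), np.int64(144)), (np.int64(442), np.int64(255), np.int64(141)), (np.int64(434), np.int64(257), np.int64(145)), (np.int64(430), np.int64(245), np.int64(128)), (np.int64(426), np.int64(233), np.int64(109)), (np.int64(434), np.int64(164), np.int64(3))]
305 [(np.int64(483), np.int64(175), np.int64(2)), (np.int64(475), np.int64(173), np.int64(0)), (np.int64(441)
[... 1486 characters left out ...]
4(40)), (np.int64(425), np.int64(218), np.int64(35))]
320 [(np.int64(476), np.int64(210), np.int64(2)), (np.int64(468), np.int64(208), np.int64(1)), (np.int64(456), np.int64(222), np.int64(26)), (np.int64(448), np.int64(223), np.int64(29)), (np.int64(440), np.int64(222), np.int64(29)), (np.int64(432), np.int64(223), np.int64(31)), (np.int64(424), np.int64(222), np.int64(31))]
323 [(np.int64(476), np.int64(215), np.int64(0)), (np.int64(467), np.int64(215), np.int64(1)), (np.int64(459), np.int64(214), np.int64(1)), (np.int64(451), np.int64(214), np.int64(3)), (np.int64(443), np.int64(213), np.int64(2)), (np.int64(433), np.int64(223), np.int64(21)), (np.int64(424), np.int64(225), np.int64(25))]
```

View pics/sc1d.png

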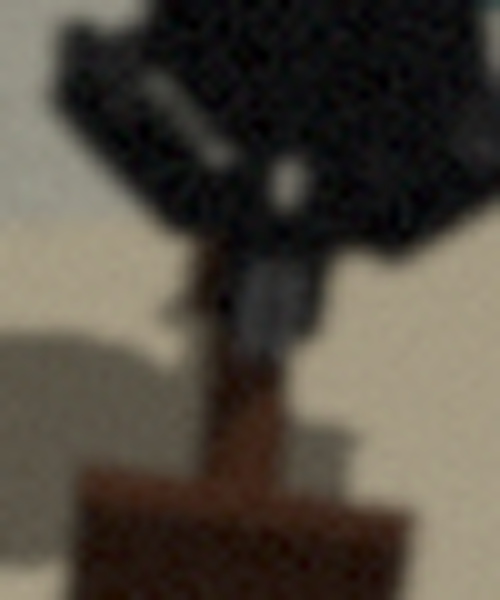

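View pics/w2.png

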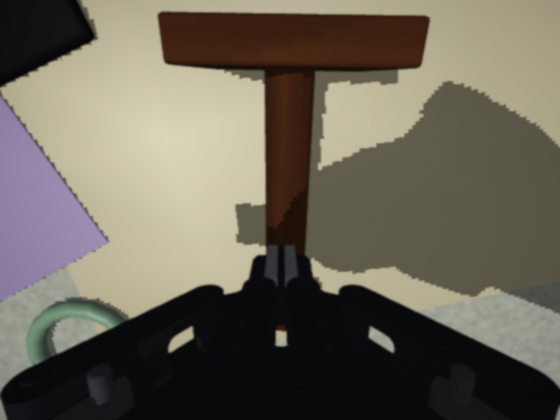

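```bash
python3 - <<'E'
from h import *
T=T_tool();Ti=np.linalg.inv(T)
for n in('w1','w2'):
    W=np.load(f'pics/{n}.npz')['W']
    if n=='w1': Tx=np.eye(4);Tx[:3,:3]=R.from_euler('xyz',[180,-.1,-5.2],degrees=True).as_matrix();Tx[:3,3]=[443.4,205,160.9];I=np.linalg.inv(Tx);px=[(180,262),(185,270),(180,280),(378,262),(378,275)]
    else: I=Ti;px=[(275,250),(290,250),(275,260),(282,246),(290,270),(262,262),(282,240)]
    for u,v in px: print(n,u,v,(I[:3,:3]@W[v,u]+I[:3,3]).round(1),W[v,u].round(1))
print(bot.camera_info('wrist'))
W=np.load('pics/w1.npz')['W'];print('table z wrist',np.nanmedian(W[230:280,300:360,2]))
s=bot.sense();print(s['joint_pos'],s['tool_pos'])
E
```

```text
w1 180 262 [  8.8 -44.4 -42.2] [456.1 248.4 203.1]
w1 185 270 [  4.4 -42.9 -41.2] [451.6 247.3 202.1]
w1 180 280 [  3.  -43.1 -47.6] [450.2 247.7 208.5]
w1 378 262 [  9.   41.9 -42.5] [448.5 162.5 203.4]
w1 378 275 [  3.9  41.6 -44.7] [443.5 163.2 205.7]
w2 275 250 [  9.7  -3.  -29.1] [447.4 219.   45.8]
w2 290 250 [  9.7   4.2 -29. ] [446.7 211.8  45.7]
w2 275 260 [  9.7  -2.8 -40.4] [447.3 218.8  57.1]
w2 282 246 [ 10.    0.4 -24.7] [447.3 215.7  41.4]
w2 290 270 [ 10.3   3.6 -51.3] [447.3 212.4  68. ]
w2 262 262 [  5.9  -9.  -34.4] [444.1 225.3  51. ]
w2 282 240 [ 11.6   0.4 -20.7] [449.  215.5  37.3]
{'fx': 296.4536570583498, 'fy': 296.4536570583498, 'cx': 280.7358482341119, 'cy': 210.51054001789876, 'T_tool_cam': array([[-3.60845355e-05, -9.64628228e-01, -2.63614075e-01,
         6.55875849e+01],
       [ 9.99999954e-01,  4.45377013e-05, -2.99858260e-04,
        -2.09158956e-01],
       [ 3.00992507e-04, -2.63614073e-01,  9.64628182e-01,
        -1.61675645e+02],
       [ 0.00000000e+00,  0.00000000e+00,  0.00000000e+00,
         1.00000000e+00]])}
table z wrist 0.5463070610093155
[ -21.85557018   27.50711934  -14.34938424  122.05045922   12.55244629
   31.56874279 -140.60988217] [437.51680652 217.02337013  16.60757591]
```

The wrist depth puts the real shut fingertips at tool z of about -22, not +8. The side view agrees, with the tips resting on the shaft's top. So the fingers are about 30 mm shorter than documented, and I will command about 30 mm lower. First I rise, open and re-check.

```bash
python3 -m pendant '[[[255,0,0,-0.1,0],[0,0,0,-0.2,0],[0,0,0,-0.2,0],[0,0,0,-0.2,0],[0,0,0,-0.2,0]]]'
python3 -m pendant '[[[0,0,0,-0.1,0],[0,0,0,-0.1,0],[0,0,0,-0.1,0],[0,0,0,-0.1,0]]]'
python3 - <<'E'
from h import *
T=T_tool();p,W=cap('wrist','w3')
I=np.linalg.inv(T)
L=W@I[:3,:3].T+I[:3,3]
for a,b in((100,280),(282,460)):
    q=L[200:330,a:b].reshape(-1,3);q=q[np.isfinite(q[:,0])&(q[:,2]<-15)&(q[:,0]<16)];q=q[q[:,2]>-75]
    print('finger tip z 98pct',np.percentile(q[:,2],[95,99,100]).round(1), q[q[:,2]>np.percentile(q[:,2],97)].mean(0).round(1))
w=W[60:290,215:340].reshape(-1,3);w=w[np.isfinite(w[:,0])&(w[:,2]>8)&(w[:,2]<90)]
for x in range(380,560,15):
    t=w[(w[:,0]>=x)&(w[:,0]<x+15)]
    if len(t):print(x,t[:,1].min().round(1),t[:,1].max().round(1),t[:,2].max().round(1))
go(437,213,-16,-5.4)
E
```

```text
time: 5.35
tool_pos: [436.3, 213.9, 53.0]
tool_rot: [180.0, 0.1, -5.4]
contact_force: [-0.3, 0.5, -0.1]
grip_width: 58.0
time: 5.75
tool_pos: [436.2, 214.0, 72.8]
tool_rot: [179.9, 0.1, -5.3]
contact_force: [-0.3, 0.3, -0.7]
grip_width: 85.6
finger tip z 98pct [-36.9 -33.6 -32.1] [ -0.7 -43.2 -34. ]
finger tip z 98pct [-36.7 -33.4 -32. ] [ -1.6  42.4 -33.9]
380 204.9 217.1 37.0
395 199.7 237.0 39.8
410 205.3 233.1 35.2
425 204.3 227.1 38.3
440 202.4 225.3 40.1
455 200.6 223.5 42.4
470 199.6 221.8 45.0
485 197.9 220.6 47.6
500 196.2 219.0 50.1
515 177.7 238.3 83.0
530 177.7 237.1 83.4
t 5.8 pos [436.2 214.   72.8] rot [ 1.799e+02  1.000e-01 -5.300e+00] w 85.5 F [-0.  -1.  -0.3] -> [0.005 0.004 0.444] turn 0.001
```

View pics/w3.png

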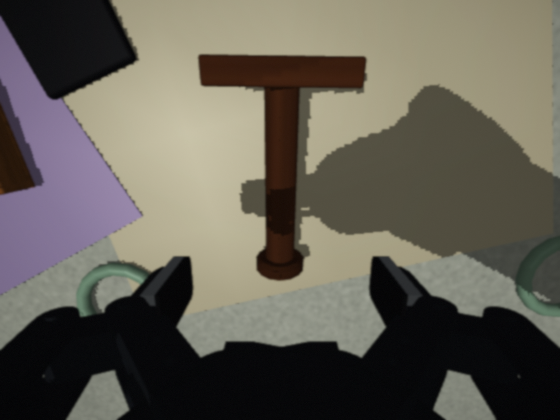

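The wrist view confirms it: shaft at column 281, cap at (279,263), post unmoved. The open fingertips sit at tool z of -33. Descending to TCP z of -15.

```bash
python3 -m pendant '[[[0,0.004,0,0.2,0],[0,0.004,0,0.35,0],[0,0.004,0,0.44,0],[0,0.004,0,0.44,0]]]'
python3 -m pendant '[[[150,0,0,0,0],[255,0,0,0,0],[255,0,0,0,0],[255,0,0,0,0],[255,0,0,0,0]]]'
```

```text
time: 6.2
tool_pos: [435.4, 213.1, -16.9]
tool_rot: [179.8, 0.3, -5.3]
contact_force: [-0.2, -0.8, -0.5]
grip_width: 85.5
time: 6.7
tool_pos: [438.1, 214.5, -13.6]
tool_rot: [-180.0, -0.1, -5.4]
contact_force: [-1.2, -0.5, 5.3]
grip_width: 20.3
```

Gripped at 20 mm. Next I swing the post up on an arc about its foot's lower edge.

```bash
python3 -m pendant '[[[255,0.02,0,-0.065,0],[255,0.045,0,-0.13,0],[255,0.085,0,-0.19,0],[255,0.125,0,-0.245,0],[255,0.125,0,-0.245,0]]]'
python3 - <<'E'
from h import *
p,W=cap('side','s2');cv2.imwrite('pics/s2c.png',cv2.resize(p[200:360,150:400],None,fx=3,fy=3))
go(437,213,-16)
E
```

```text
time: 7.2
tool_pos: [464.1, 212.0, 35.8]
tool_rot: [-179.9, -0.1, -5.4]
contact_force: [0.2, -0.1, -2.9]
grip_width: 20.6
t 7.25 pos [462.8 211.7  34.9] rot [-180.    -0.    -5.4] w 20.1 F [-0.7  0.5 -3.8] -> [-0.129  0.006  0.254] turn 0
```

View pics/s2c.png

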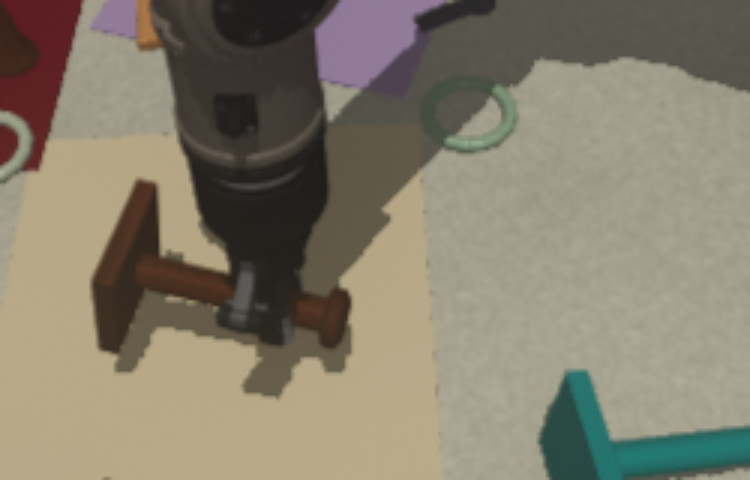

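The side view shows the post lifted rigidly: the foot at (130,265) is clear of the counter and the shaft has not swung. Friction at the pads holds it, so I will raise it and ease the grip gradually until gravity swings the foot down.

```bash
python3 -m pendant '[[[255,0,0,-0.25,0],[230,0,0,-0.25,0],[215,0,0,-0.25,0],[208,0,0,-0.25,0]]]'
python3 - <<'E'
from h import *
p,W=cap('side','s3');cv2.imwrite('pics/s3c.png',cv2.resize(p[200:360,150:400],None,fx=3,fy=3))
go(437,213,-16)
E
```

```text
time: 7.65
tool_pos: [460.9, 211.2, 83.3]
tool_rot: [179.9, 0.1, -5.3]
contact_force: [0.0, 0.0, -3.3]
grip_width: 20.3
t 7.7 pos [460.9 211.1  83.2] rot [179.9   0.2  -5.3] w 20.3 F [ 0.5 -1.  -3.7] -> [-0.118  0.001  0.496] turn 0
```

View pics/s3c.png

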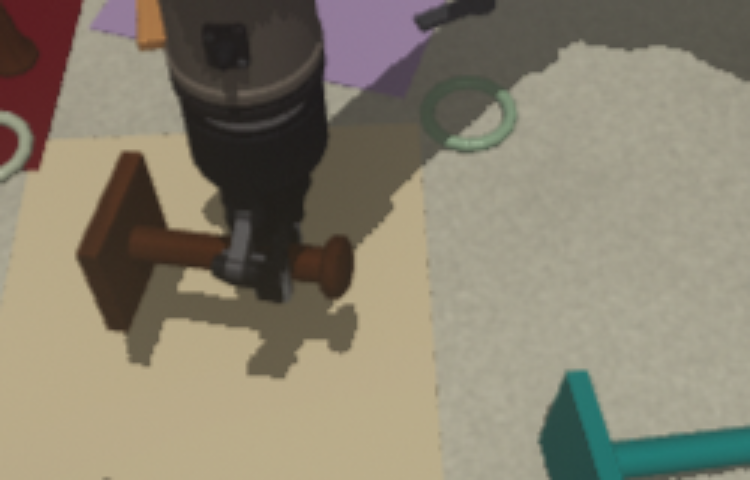

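The shaft is now roughly level, so the foot has begun to swing. Easing further.

```bash
python3 -m pendant '[[[204,0,0,0,0],[204,0,0,0,0],[202,0,0,0,0],[202,0,0,0,0]]]'
python3 - <<'E'
from h import *
p,W=cap('side','s4');cv2.imwrite('pics/s4c.png',cv2.resize(p[200:360,150:400],None,fx=2,fy=2))
print(bot.sense()['wrist_torque'])
E
python3 -m pendant '[[[200,0,0,0,0],[200,0,0,0,0]]]'
python3 - <<'E'
from h import *
p,W=cap('side','s5');cv2.imwrite('pics/s5c.png',cv2.resize(p[200:360,150:400],None,fx=2,fy=2))
print(bot.sense()['wrist_torque'])
a=cv2.imread('pics/s4c.png')[:,:300];b=cv2.imread('pics/s5c.png')[:,:300];cv2.imwrite('pics/s45.png',np.hstack([a,b]))
E
```

```text
time: 8.1
tool_pos: [462.4, 211.9, 84.5]
tool_rot: [180.0, 0.0, -5.3]
contact_force: [0.1, 0.2, -3.2]
grip_width: 20.6
[ 0.05380199  0.31471486 -0.02012339]
time: 8.35
tool_pos: [462.5, 211.9, 84.7]
tool_rot: [180.0, -0.0, -5.3]
contact_force: [-0.5, 0.1, -3.6]
grip_width: 20.7
[0.00492293 0.30805249 0.01758354]
```

View pics/s45.png

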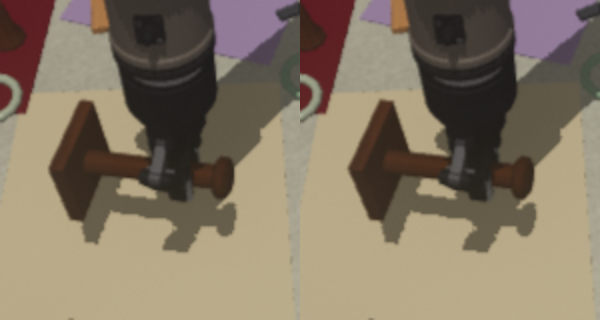

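No change at 200 counts. I continue in smaller steps and watch the wrist moment.

```bash
q='from plant import bot;print(bot.sense()["wrist_torque"].round(2))'
python3 -m pendant '[[[198,0,0,0,0],[198,0,0,0,0]]]'|tail -1; python3 -c "$q"
python3 -m pendant '[[[196,0,0,0,0],[196,0,0,0,0]]]'|tail -1; python3 -c "$q"
```

```text
grip_width: 20.2
[-0.03  0.3  -0.03]
grip_width: 20.1
[-0.02  0.26 -0.04]
```

```bash
q='from plant import bot;print(bot.sense()["wrist_torque"].round(2))'
python3 -m pendant '[[[194,0,0,0,0],[194,0,0,0,0]]]'|tail -2; python3 -c "$q"
```

```text
contact_force: [0.1, 0.3, -3.3]
grip_width: 20.5
[-0.03  0.28 -0.05]
```

```bash
q='from plant import bot;print(bot.sense()["wrist_torque"].round(2))'
python3 -m pendant '[[[193,0,0,0,0],[193,0,0,0,0]]]'|tail -2; python3 -c "$q"
python3 - <<'E'
from h import *
p,W=cap('side','s6');cv2.imwrite('pics/s6c.png',cv2.resize(p[200:360,150:400],None,fx=2,fy=2))
E
```

```text
contact_force: [0.2, -0.4, -4.0]
grip_width: 20.8
[ 0.04  0.27 -0.  ]
```

View pics/s6c.png

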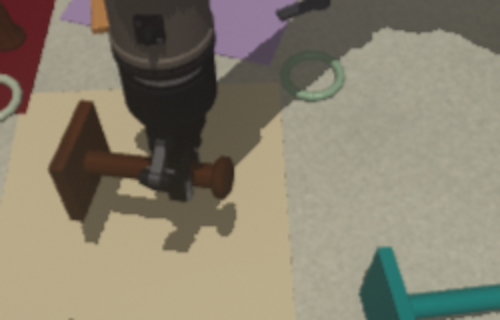

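```bash
q='from plant import bot;print(bot.sense()["wrist_torque"].round(2))'
python3 -m pendant '[[[192,0,0,0,0],[192,0,0,0,0]]]'|tail -2; python3 -c "$q"
```

```text
contact_force: [1.9, -0.2, -3.9]
grip_width: 21.2
[ 0.07  0.07 -0.02]
```

```bash
q='from plant import bot;print(bot.sense()["wrist_torque"].round(2))'
python3 -m pendant '[[[191,0,0,0,0],[191,0,0,0,0]]]'|tail -2; python3 -c "$q"
```

```text
contact_force: [-0.2, 0.9, -3.0]
grip_width: 21.5
[0.06 0.13 0.06]
```

```bash
q='from plant import bot;print(bot.sense()["wrist_torque"].round(2))'
python3 -m pendant '[[[190,0,0,0,0],[190,0,0,0,0]]]'|tail -2; python3 -c "$q"
```

```text
contact_force: [0.7, -0.7, -3.3]
grip_width: 21.2
[ 0.01  0.17 -0.01]
```

The moment dropped sharply at 192, so it swung. The weight is still held, so I look now.

```bash
python3 - <<'E'
from h import *
p,W=cap('side','s7');cv2.imwrite('pics/s7c.png',cv2.resize(p[200:360,150:400],None,fx=3,fy=3))
go(437,213,-16)
E
```

```text
t 9.9 pos [462.7 212.   84.8] rot [-180.    -0.    -5.4] w 21.8 F [ 0.4  0.1 -3.2] -> [-0.128  0.007  0.504] turn 0
```

View pics/s7c.png

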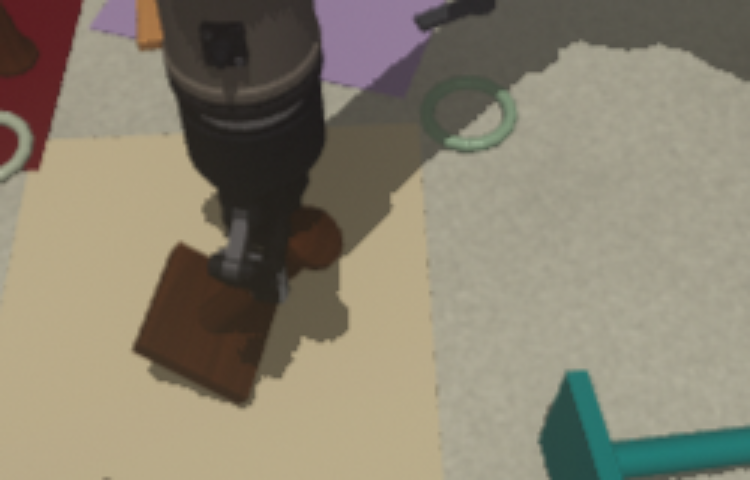

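The post has swung about 50° and still hangs clear of the counter. Easing on.

```bash
q='from plant import bot;print(bot.sense()["wrist_torque"].round(2))'
python3 -m pendant '[[[189,0,0,0,0],[189,0,0,0,0]]]'|tail -2; python3 -c "$q"
python3 - <<'E'
from h import *
p,W=cap('side','s8');cv2.imwrite('pics/s8c.png',cv2.resize(p[200:360,150:400],None,fx=2,fy=2))
E
```

```text
contact_force: [-0.6, -0.2, -1.0]
grip_width: 22.1
[-0.11 -0.04 -0.  ]
```

View pics/s8c.png

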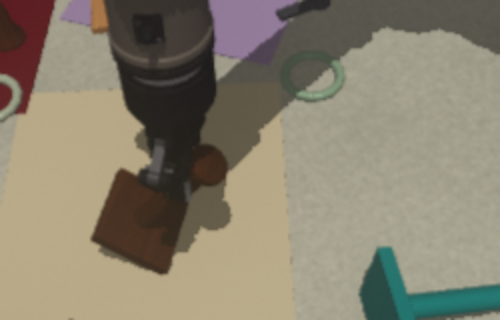

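```bash
python3 - <<'E'
from h import *
p,W=cap('scene','sc8');cv2.imwrite('pics/sc8c.png',cv2.resize(p[130:310,290:470],None,fx=3,fy=3))
go(0,0,0)
z=np.load('pics/s8.npz');W,p=z['W'],z['p']
cv2.imwrite('pics/s8d.png',cv2.resize(p[270:345,185:290],None,fx=7,fy=7,interpolation=cv2.INTER_CUBIC))
# brown pts
q=p.astype(int);m=(q[...,2]-q[...,0]>12)&(q[...,2]<110);m[:262]=0;m[345:]=0;m[:,:185]=0;m[:,:][:,285:]=0
w=W[m];w=w[np.isfinite(w[:,0])&(w[:,2]>3)&(w[:,1]<270)]
print(len(w),np.percentile(w,[1,50,99],axis=0).round(1))
E
```

```text
t 10.2 pos [463.  212.   85.1] rot [-1.8e+02 -1.0e-01 -5.4e+00] w 22.1 F [ 1.4 -0.9  0.1] -> [-2.206  1.272  0.423] turn 0
1957 [[424.9  76.9   3.1]
 [500.4 217.7  44.9]
 [546.9 248.6 171.7]]
```

View pics/sc8c.png

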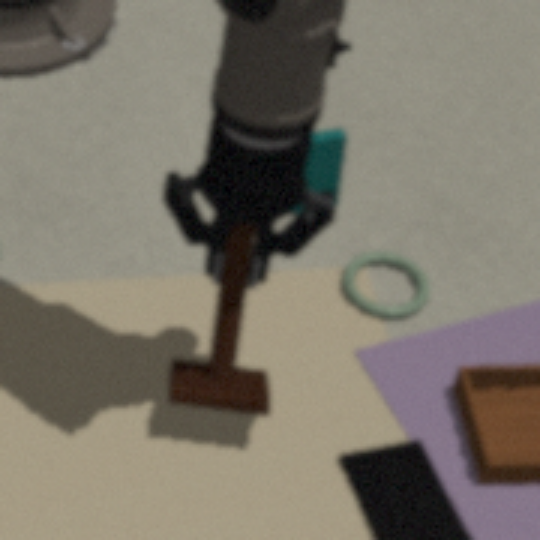

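View pics/s8d.png

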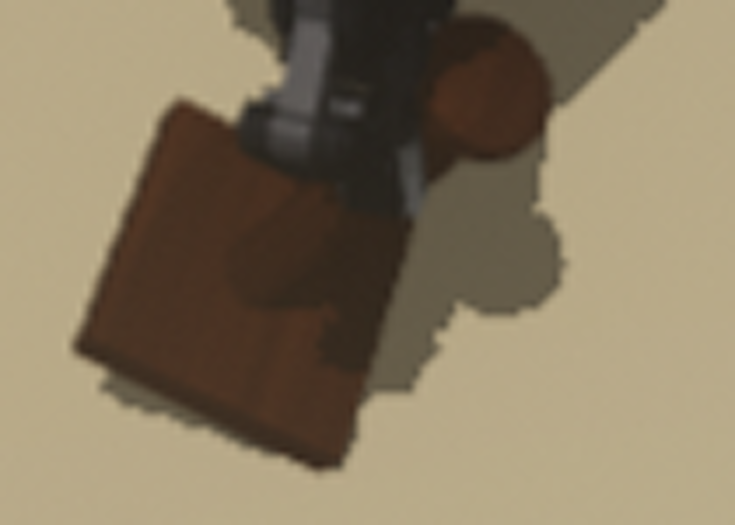

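The weight reading is near zero, so it is starting to slide. I regrip at once.

```bash
python3 -m pendant '[[[200,0,0,0,0],[200,0,0,0,0]]]'
python3 - <<'E'
from h import *
p,W=cap('side','s9');cv2.imwrite('pics/s9c.png',cv2.resize(p[240:350,170:300],None,fx=5,fy=5))
p,W=cap('scene','sc9');cv2.imwrite('pics/sc9c.png',cv2.resize(p[130:310,290:470],None,fx=3,fy=3))
print(bot.sense()['wrist_torque'])
E
```

```text
time: 10.4
tool_pos: [462.4, 212.1, 85.1]
tool_rot: [-180.0, -0.0, -5.3]
contact_force: [-1.9, -1.6, 5.7]
grip_width: 19.8
[-0.26332567  0.48276947 -0.03821831]
```

View pics/s9c.png

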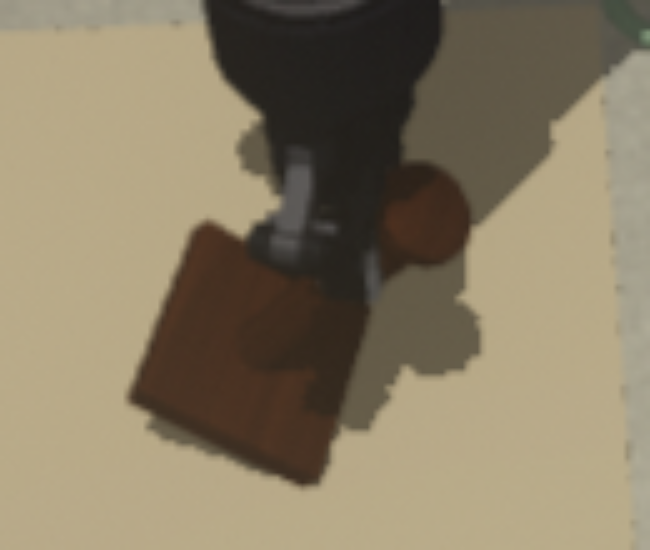

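View pics/sc9c.png

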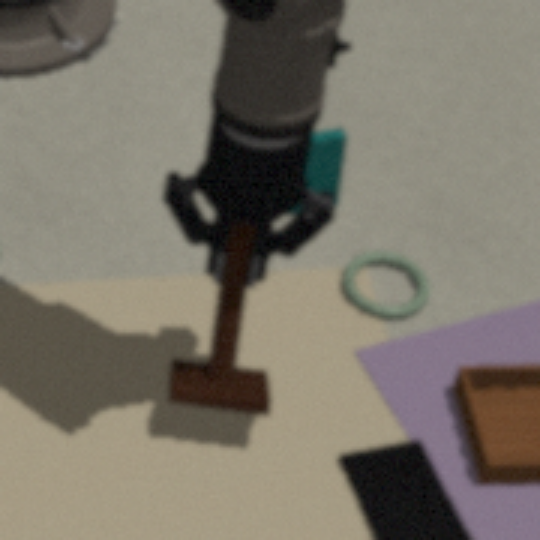

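```bash
cat >> h.py <<'E'
def footplane(tag,u0,v0,poly):
    z=np.load(f'pics/{tag}.npz');W=z['W']
    m=np.zeros(W.shape[:2],np.uint8);cv2.fillPoly(m,[np.array(poly,np.int32)],1)
    w=W[m>0];w=w[np.isfinite(w[:,0])]
    c=np.median(w,0);k=np.abs(w-c).max(1)<60;w=w[k];c=w.mean(0)
    for _ in range(3):
        n=np.linalg.svd(w-c)[2][2];n*=np.sign(n[2]);r=(w-c)@n;w=w[np.abs(r)<3];c=w.mean(0)
    print(tag,len(w),'c',c.round(1),'n',n.round(3),'tilt',np.degrees(np.arccos(n[2])).round(1));return w,c,n
E
python3 - <<'E'
from h import *
f=lambda x,y:(170+x/5,240+y/5)
w,c,n=footplane('s9',0,0,[f(215,235),f(260,280),f(240,350),f(300,430),f(290,465),f(145,395)])
# corners of foot top face
W=np.load('pics/s9.npz')['W']
for x,y in((210,230),(137,398),(303,478),(362,310),(215,260),(150,385)):
    u,v=map(round,f(x,y));print((x,y),W[v,u].round(1))
E
```

```text
s9 653 c [521.6 219.2  40.5] n [-0.558  0.055  0.828] tilt 34.1
(210, 230) [536.  168.4  53. ]
(137, 398) [548.4 244.5  48.5]
(303, 478) [486.9 248.    5.4]
(362, 310) [477.5 174.5  13.3]
(215, 260) [532.  179.6  48.8]
(150, 385) [543.2 239.5  51.9]
```

The foot-plane fit gives the axis 34° from vertical, with the foot's robot-side edge resting on the counter. The centre of mass is already inside that edge. So I ease the grip and carry the cap end forward (+x), and the post should roll flat onto its foot.

```bash
python3 -m pendant '[[[192,0.06,0,-0.01,0],[191,0.13,0,-0.02,0],[191,0.2,0,-0.02,0],[191,0.27,0,-0.01,0],[191,0.34,0,0,0]]]'
python3 - <<'E'
from h import *
p,W=cap('side','s10');cv2.imwrite('pics/s10c.png',cv2.resize(p[240:350,150:280],None,fx=5,fy=5))
p,W=cap('scene','sc10');cv2.imwrite('pics/sc10c.png',cv2.resize(p[130:310,290:470],None,fx=3,fy=3))
print(bot.sense()['wrist_torque'])
E
```

```text
time: 11.0
tool_pos: [532.1, 205.7, 85.4]
tool_rot: [-180.0, -0.0, -5.4]
contact_force: [-3.6, -0.3, 10.7]
grip_width: 21.4
[-0.10626106 -0.09852939 -0.02786909]
```

View pics/s10c.png

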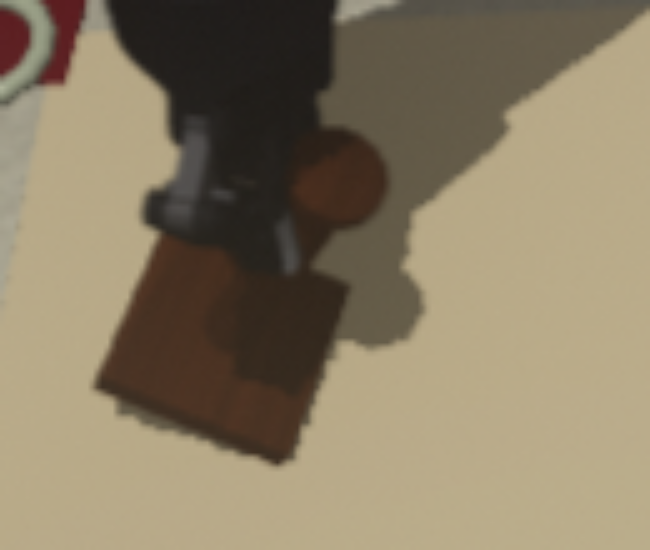

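View pics/sc10c.png

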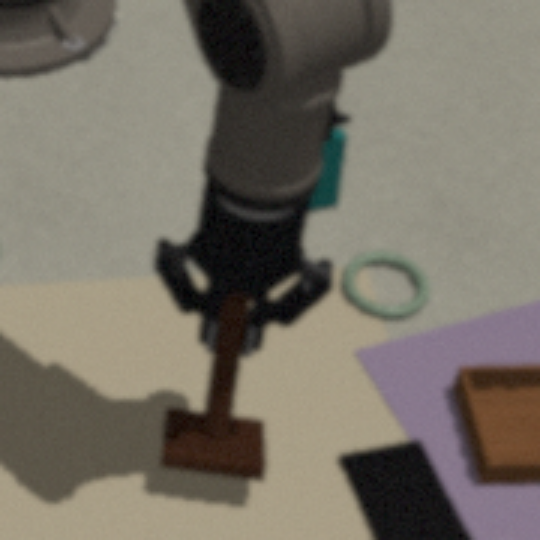

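```bash
python3 - <<'E'
from h import *
f=lambda x,y:(150+x/5,240+y/5)
footplane('s10',0,0,[f(165,245),f(230,270),f(230,340),f(290,400),f(275,450),f(110,385)])
E
```

```text
s10 552 c [572.8 222.6  33.4] n [-0.436  0.086  0.896] tilt 26.4
```

The tilt is down to 26°. I drag a little further with a lighter grip, then let it settle between the open fingers.

```bash
python3 -m pendant '[[[190,0.04,0,0,0],[190,0.08,0,0,0],[190,0.12,0,0,0],[190,0.16,0,0,0],[190,0.2,0,0,0]]]'
python3 - <<'E'
from h import *
p,W=cap('side','s11');cv2.imwrite('pics/s11c.png',cv2.resize(p[240:350,130:260],None,fx=5,fy=5))
print(bot.sense()['wrist_torque'])
E
```

```text
time: 11.6
tool_pos: [570.8, 201.7, 84.5]
tool_rot: [180.0, -0.0, -5.4]
contact_force: [-0.0, 0.0, -0.9]
grip_width: 22.1
[ 0.05922428 -0.24091771  0.02549816]
```

View pics/s11c.png

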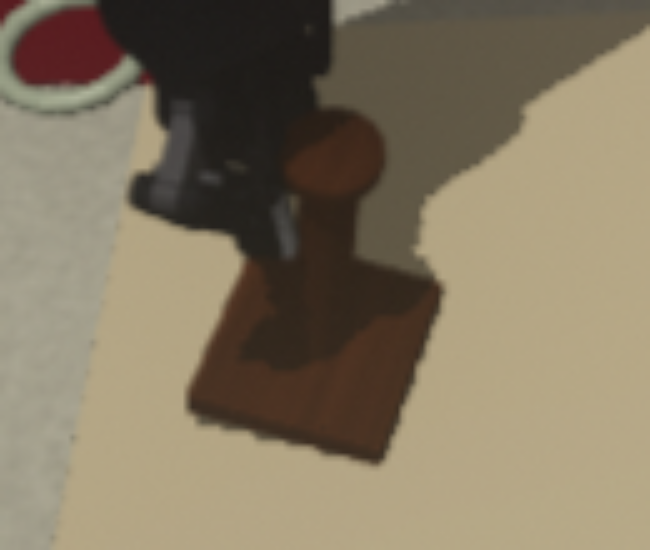

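The foot is coming down flat and the shaft has slipped out on the robot side of the pads. I let it settle for a moment.

```bash
python3 -m pendant '[[[190,0,0,0,0],[190,0,0,0,0]]]'
python3 - <<'E'
from h import *
p,W=cap('side','s12');cv2.imwrite('pics/s12c.png',cv2.resize(p[240:350,130:260],None,fx=5,fy=5))
p,W=cap('scene','sc12');cv2.imwrite('pics/sc12c.png',cv2.resize(p[130:310,290:470],None,fx=3,fy=3))
E
```

```text
time: 11.85
tool_pos: [569.9, 202.0, 84.7]
tool_rot: [-180.0, 0.0, -5.3]
contact_force: [0.6, 0.3, 0.1]
grip_width: 21.8
```

View pics/s12c.png

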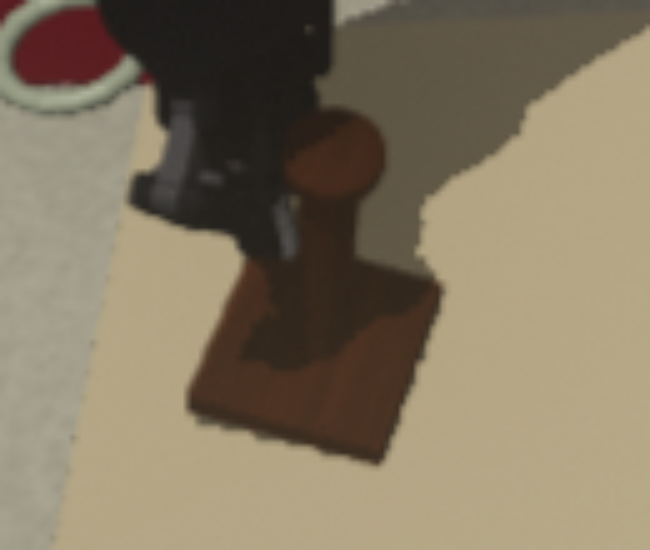

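View pics/sc12c.png

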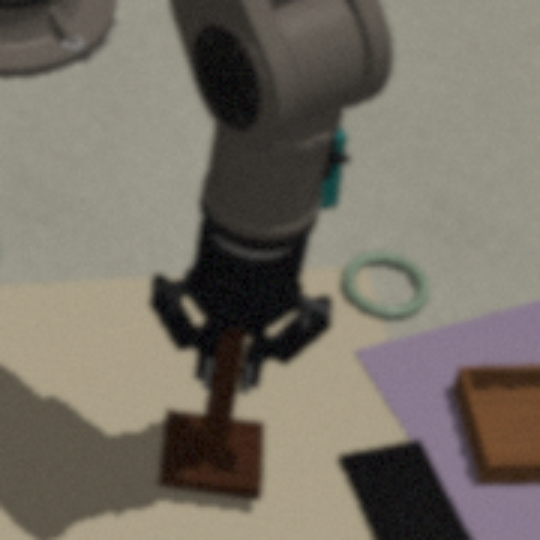

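```bash
python3 - <<'E'
from h import *
f=lambda x,y:(130+x/5,240+y/5)
w,c,n=footplane('s12',0,0,[f(250,370),f(350,360),f(430,300),f(380,445),f(205,398)])
W=np.load('pics/s12.npz')['W']
for x,y in((195,395),(378,455),(435,290),(335,150),(330,220)):
    u,v=map(round,f(x,y));print((x,y),W[v,u].round(1))
E
```

```text
s12 509 c [559.4 221.4  19.1] n [-0.218  0.021  0.976] tilt 12.7
(195, 395) [608.8 237.3  30.8]
(378, 455) [538.7 240.6   2.7]
(435, 290) [530.4 170.5  14.4]
(335, 150) [540.4 206.6 154.6]
(330, 220) [546.9 211.7 118.7]
```

The tilt is 12.7° and something still holds it, so I open to let it settle.

```bash
python3 -m pendant '[[[170,0,0,0,0],[100,0,0,0,0],[0,0,0,0,0],[0,0,0,0,0],[0,0,0,0,0]]]'
python3 - <<'E'
from h import *
p,W=cap('side','s13');cv2.imwrite('pics/s13c.png',cv2.resize(p[240:350,130:260],None,fx=5,fy=5))
f=lambda x,y:(130+x/5,240+y/5)
w,c,n=footplane('s13',0,0,[f(250,370),f(350,360),f(430,300),f(380,445),f(205,398)])
E
```

```text
time: 12.45
tool_pos: [569.9, 201.9, 84.7]
tool_rot: [180.0, 0.0, -5.3]
contact_force: [-0.8, -0.4, 0.5]
grip_width: 84.0
s13 452 c [563.7 219.6  14.3] n [-0.002 -0.022  1.   ] tilt 1.3
```

View pics/s13c.png

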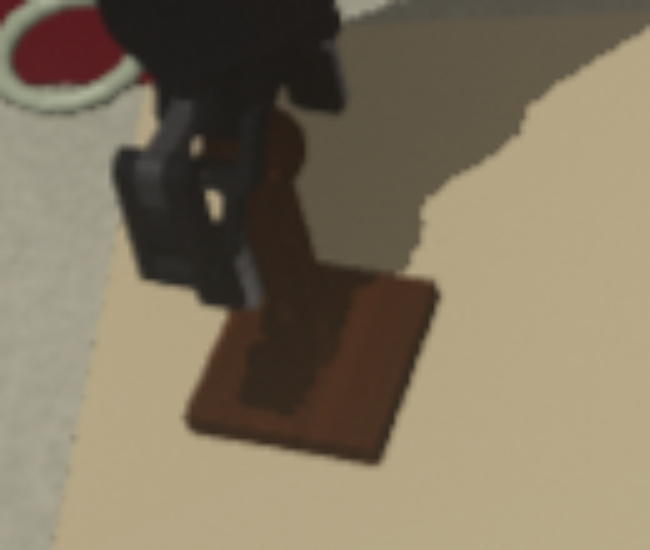

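The post now stands flat on the counter, tilt 1.3°. I rise, look from the wrist and regrasp from above.

```bash
python3 -m pendant '[[[0,0,0,-0.25,0],[0,-0.06,0,-0.5,0],[0,-0.06,0,-0.6,0],[0,-0.06,0,-0.6,0]]]'
python3 - <<'E'
from h import *
p,W=cap('wrist','w4')
p,W2=cap('side','s14')
for W,b in((W,None),(W2,(150,260,270,345))):
    X=W if b is None else W[b[1]:b[3],b[0]:b[2]]
    w=X.reshape(-1,3);w=w[np.isfinite(w[:,0])&(abs(w[:,0]-565)<75)&(abs(w[:,1]-205)<75)&(w[:,2]<165)]
    ft=w[(w[:,2]>8)&(w[:,2]<20)];print('foot',cv2.minAreaRect(ft[:,:2].astype(np.float32)))
    cp=w[(w[:,2]>130)];print('cap',len(cp),cp.min(0).round(1),cp.max(0).round(1))
    sh=w[(w[:,2]>30)&(w[:,2]<125)];print('shaft',len(sh),np.median(sh,0) if len(sh) else '')
go(560,204,65)
E
```

```text
time: 12.9
tool_pos: [560.1, 204.3, 209.1]
tool_rot: [-179.8, -0.4, -5.3]
contact_force: [0.6, -0.5, -0.4]
grip_width: 85.3
foot ((574.4976806640625, 202.0261993408203), (80.05941009521484, 78.7458724975586), 84.6297836303711)
cap 1829 [555.5 183.3 138.5] [593.  220.7 152.2]
shaft 90 [584.20468859 201.46681241  54.60705667]
foot ((575.842529296875, 200.65724182128906), (81.70896911621094, 80.74623107910156), 83.91437530517578)
cap 318 [556.7 182.4 138.4] [593.9 220.  153.4]
shaft 347 [570.96987711 208.845256    81.40726928]
t 13.0 pos [558.1 202.9 204.8] rot [-180.    -0.    -5.4] w 85.8 F [-0.3  0.1 -0.2] -> [ 0.009 -0.007  0.699] turn 0
```

View pics/w4.png

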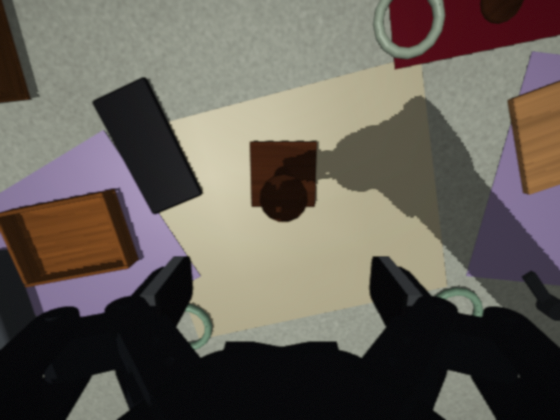

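View pics/s14.png

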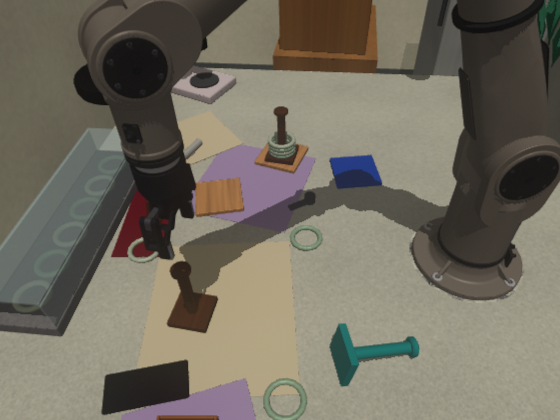

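Both views agree: the post stands at about (575,201.5) with yaw -5°, cap at (283,200) in the wrist view. I take it by the cap at TCP z of about 102.

```bash
python3 -c "
from h import *
go(575,201.5,102,-5.4)"
```

```text
t 13.0 pos [558.1 202.9 204.8] rot [-180.    -0.    -5.4] w 85.8 F [-0.3  0.1 -0.2] -> [ 0.085 -0.001  0.514] turn 0.001
```

```bash
python3 -m pendant '[[[0,0.085,0,0,0],[0,0.085,0,0.2,0],[0,0.085,0,0.4,0],[0,0.085,0,0.51,0],[0,0.085,0,0.51,0]]]'
python3 -m pendant '[[[120,0,0,0,0],[255,0,0,0,0],[255,0,0,0,0],[255,0,0,0,0],[255,0,0,0,0]]]'
python3 -m pendant '[[[255,0,0,-0.05,0],[255,0,0,-0.1,0],[255,0,0,-0.2,0],[255,0,0,-0.2,0]]]'
python3 - <<'E'
from h import *
p,W=cap('side','s15');cv2.imwrite('pics/s15c.png',cv2.resize(p[200:350,100:300],None,fx=3,fy=3))
E
```

```text
time: 13.5
tool_pos: [571.2, 199.6, 97.3]
tool_rot: [179.7, 0.5, -5.3]
contact_force: [0.1, -0.4, -0.1]
grip_width: 85.3
time: 14.0
tool_pos: [575.9, 201.5, 104.5]
tool_rot: [-180.0, -0.1, -5.4]
contact_force: [-1.3, -0.2, 5.6]
grip_width: 35.7
time: 14.4
tool_pos: [576.7, 202.4, 145.9]
tool_rot: [-179.9, -0.3, -5.4]
contact_force: [0.6, 0.4, -2.6]
grip_width: 35.5
```

View pics/s15c.png

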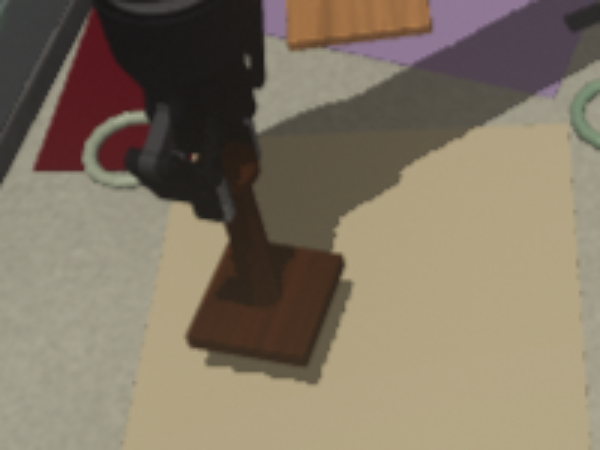

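The post is held upright by the cap with its foot off the counter. Carrying it to the plinth in steps.

```bash
python3 -m pendant '[[[255,0,0.1,-0.1,0],[255,0.04,0.3,-0.15,0],[255,0.06,0.5,-0.15,0],[255,0.07,0.7,-0.15,0],[255,0.08,0.85,-0.15,0]]]'
python3 -c "
from h import *
go(595,-142,175,-5.4)"
```

```text
time: 14.95
tool_pos: [574.0, 27.2, 171.8]
tool_rot: [179.9, 0.1, -5.5]
contact_force: [-0.2, -0.1, -3.7]
grip_width: 35.2
t 14.95 pos [574.   27.2 171.8] rot [ 1.799e+02  1.000e-01 -5.500e+00] w 35.2 F [-0.2 -0.1 -3.7] -> [ 0.185  0.832 -0.015] turn -0.001
```

```bash
python3 -m pendant '[[[255,0.05,0.2,0,0],[255,0.1,0.4,0,0],[255,0.15,0.6,0,0],[255,0.185,0.75,0,0],[255,0.185,0.83,0,0]]]'
python3 -m pendant '[[[255,0,0,0,0],[255,0,0,0,0]]]'
python3 - <<'E'
from h import *
p,W=cap('wrist','w5')
p,W2=cap('side','s16');cv2.imwrite('pics/s16c.png',cv2.resize(p[70:270,120:320],None,fx=3,fy=3))
p,W3=cap('scene','sc16');cv2.imwrite('pics/sc16c.png',cv2.resize(p[150:330,120:320],None,fx=3,fy=3))
go(595,-142,116)
E
```

```text
time: 15.45
tool_pos: [596.0, -142.2, 171.7]
tool_rot: [179.9, 0.0, -5.6]
contact_force: [-0.6, -0.3, -3.7]
grip_width: 35.6
time: 15.65
tool_pos: [595.9, -136.6, 172.0]
tool_rot: [-179.9, 0.1, -5.3]
contact_force: [-0.2, 0.2, -3.0]
grip_width: 35.4
t 15.8 pos [ 596.6 -135.6  172.6] rot [-179.9    0.    -5.2] w 35.4 F [ 1.  -0.1 -3.1] -> [-0.005  0.033  0.283] turn 0
```

View pics/w5.png

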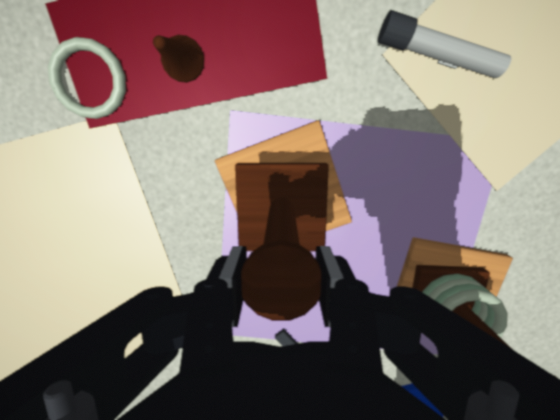

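View pics/s16c.png

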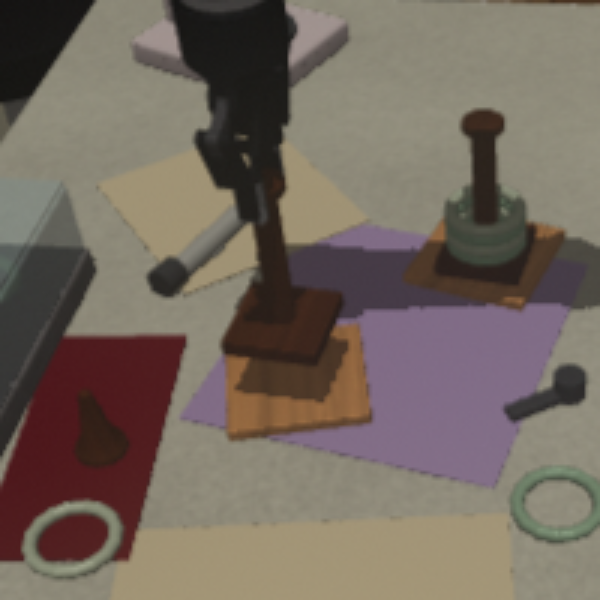

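View pics/sc16c.png

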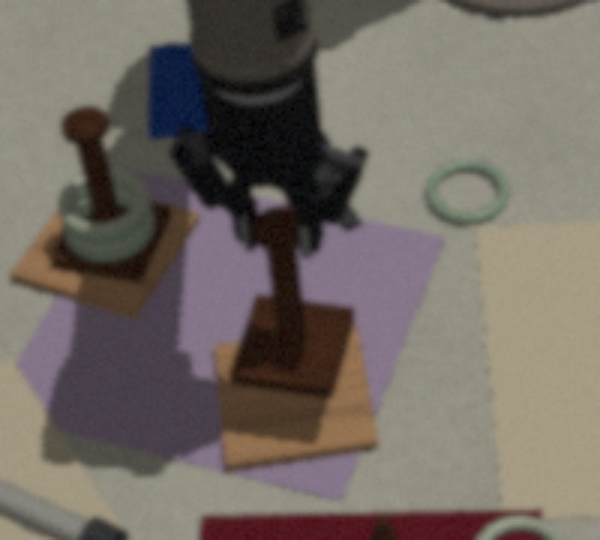

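The post hangs upright over the plinth in all three views, and the full post is undisturbed. Next I check the foot's offset from the plinth by depth.

```bash
python3 - <<'E'
from h import *
for t in('w5','s16','sc16'):
    W=np.load(f'pics/{t}.npz')['W'];w=W.reshape(-1,3);w=w[np.isfinite(w[:,0])&(abs(w[:,0]-595)<85)&(abs(w[:,1]+140)<85)]
    for lo,hi in((62,92),(9,17)):
        q=w[(w[:,2]>lo)&(w[:,2]<hi)]
        if len(q):print(t,lo,len(q),cv2.minAreaRect(q[:,:2].astype(np.float32)),q[:,2].max().round(1),np.median(q[:,2]).round(1))
E
```

```text
w5 62 6384 ((594.3525390625, -136.40213012695312), (79.96751403808594, 79.3907470703125), 84.6922378540039) 91.8 81.7
w5 9 4187 ((594.5357055664062, -140.0855712890625), (119.71311950683594, 120.24041748046875), 15.009683609008789) 15.2 12.2
s16 62 750 ((597.79833984375, -135.37953186035156), (83.46180725097656, 82.2554931640625), 86.0657958984375) 91.8 81.9
s16 9 1159 ((595.9989624023438, -140.45993041992188), (119.54293823242188, 120.38351440429688), 15.370140075683594) 16.7 12.3
sc16 62 935 ((595.9722900390625, -138.81494140625), (80.52934265136719, 85.40927124023438), 84.95738983154297) 92.0 82.2
sc16 9 1249 ((595.535400390625, -143.6193389892578), (122.3900146484375, 119.81932830810547), 15.196237564086914) 17.0 12.6
```

```bash
python3 -m pendant '[[[255,0,0.022,0.05,0],[255,0,0.022,0.14,0],[255,0,0.022,0.22,0],[255,0,0.022,0.265,0],[255,0,0.022,0.27,0]]]'
python3 -m pendant '[[[255,0,0,0.005,0],[255,0,0,0.01,0],[255,0,0,0.01,0]]]'
```

```text
time: 16.3
tool_pos: [595.2, -142.3, 117.5]
tool_rot: [-180.0, 0.1, -5.3]
contact_force: [-0.6, -0.6, -2.9]
grip_width: 35.0
time: 16.6
tool_pos: [596.4, -142.4, 117.1]
tool_rot: [-180.0, -0.0, -5.3]
contact_force: [0.0, 0.3, -3.8]
grip_width: 35.2
```

```bash
python3 -m pendant '[[[255,0,0,0.01,0],[255,0,0,0.015,0],[255,0,0,0.015,0]]]'
```

```text
time: 16.9
tool_pos: [597.7, -143.0, 116.8]
tool_rot: [180.0, -0.2, -5.4]
contact_force: [-3.7, -1.0, 12.8]
grip_width: 35.2
```

The foot touches, with +13 N at the wrist. I release gently and rise.

```bash
python3 -m pendant '[[[150,0,0,-0.01,0],[100,0,0,-0.01,0],[0,0,0,-0.01,0],[0,0,0,-0.01,0],[0,0,0,-0.01,0]]]'
python3 -m pendant '[[[0,0,0,-0.1,0],[0,0,0,-0.3,0],[0,0,0,-0.5,0],[0,0,0,-0.7,0],[0,0,0,-0.7,0]]]'
python3 -m pendant '[[[0,0,0,0,0],[0,0,0,0,0]]]'
python3 - <<'E'
from h import *
cap('wrist','w6')
p,_=cap('side','s17');cv2.imwrite('pics/s17c.png',cv2.resize(p[70:270,120:320],None,fx=3,fy=3))
p,_=cap('scene','sc17')
for t in('w6','s17','sc17'):
    W=np.load(f'pics/{t}.npz')['W'];w=W.reshape(-1,3);w=w[np.isfinite(w[:,0])&(abs(w[:,0]-595)<85)&(abs(w[:,1]+140)<85)]
    for lo,hi in((22,30),(9,16),(150,175)):
        q=w[(w[:,2]>lo)&(w[:,2]<hi)]
        if len(q):print(t,lo,len(q),cv2.minAreaRect(q[:,:2].astype(np.float32)),q[:,2].max().round(1),np.median(q[:,2]).round(1))
go(0,0,0)
W=np.load('pics/s17.npz')['W'][100:172,250:312].reshape(-1,3);w=W[W[:,2]>140];print('full cap',w.mean(0).round(1))
W=np.load('pics/s0.npz' if 0 else 'pics/side0.npz')['W'][100:172,250:312].reshape(-1,3);w=W[W[:,2]>140];print('full cap start',w.mean(0).round(1))
E
```

```text
time: 17.4
tool_pos: [596.1, -142.4, 115.6]
tool_rot: [-180.0, -0.0, -5.3]
contact_force: [0.1, -0.2, -0.1]
grip_width: 85.1
time: 17.9
tool_pos: [599.5, -142.9, 262.2]
tool_rot: [180.0, -0.6, -5.4]
contact_force: [1.1, 0.7, 0.6]
grip_width: 85.5
time: 18.1
tool_pos: [595.2, -142.3, 254.3]
tool_rot: [-180.0, 0.1, -5.3]
contact_force: [-0.3, 0.3, -0.0]
grip_width: 85.2
w6 22 2510 ((596.4249877929688, -142.50250244140625), (79.84845733642578, 78.8580093383789), 84.89961242675781) 29.6 26.2
w6 9 3468 ((594.2240600585938, -140.0495147705078), (120.26166534423828, 119.86441040039062), 15.032519340515137) 15.3 12.2
w6 150 1382 ((595.9091796875, -142.7740936279297), (36.8647346496582, 37.67447280883789), 83.40647888183594) 164.1 161.5
s17 22 575 ((597.2384033203125, -143.86212158203125), (84.53710174560547, 79.64350128173828), 84.97057342529297) 30.0 26.3
s17 9 744 ((596.1878662109375, -141.00181579589844), (119.4001235961914, 124.6728744506836), 15.266242980957031) 16.0 12.4
s17 150 161 ((597.1686401367188, -140.68136596679688), (37.13194274902344, 32.993507385253906), 5.5336833000183105) 164.8 160.6
sc17 22 746 ((595.923583984375, -146.3010711669922), (80.8258056640625, 84.86082458496094), 85.18648529052734) 30.0 26.3
sc17 9 921 ((601.533935546875, -142.63754272460938), (152.18511962890625, 120.6325454711914), 15.459907531738281) 16.0 12.6
sc17 150 206 ((597.9208374023438, -145.46405029296875), (37.80564880371094, 35.5975456237793), 10.825305938720703) 168.2 161.3
t 18.25 pos [ 595.2 -142.4  254.1] rot [-180.     0.2   -5.3] w 85.4 F [ 0.1  0.1 -0.7] -> [-3.026 -0.431  1.279] turn 0
full cap [ 450.1 -315.2  158. ]
full cap start [ 450.3 -315.2  157.9]
```

View pics/s17c.png

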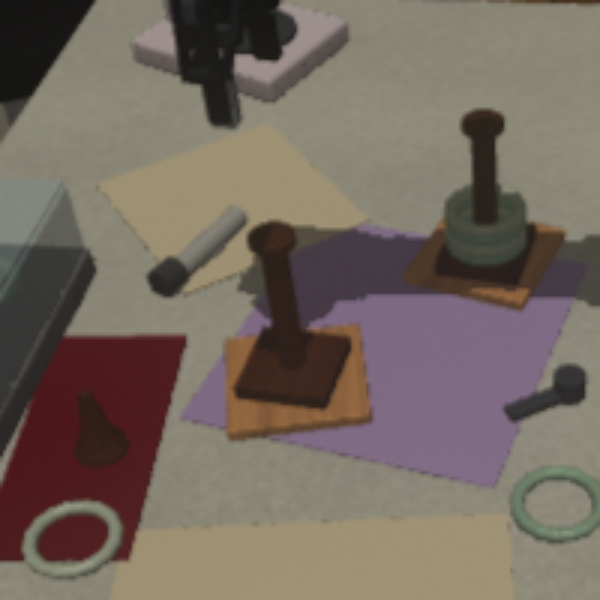

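The post stands upright, about 3 mm off the plinth's centre, the gripper is well clear, and the full post has not moved. Handing in.

```bash
python3 -c "
from plant import bot
print(bot.job_done())"
```

```text
the job is handed in; nothing more can be done
None
```

The fallen post now stands upright, foot down, on the empty plinth, and the gripper has let go and moved clear. I handed the job in at about 18.3 s of the 45 s; it reports no verdict.

**What I did:** I gripped the shaft near z = 105 and lifted. I eased the grip so the foot swung down, dragged the post until its foot lay flat on the counter, and released it. I then took it by the cap, carried it over, set it down and withdrew upward.

**Last checks:**
- **Centring:** the three cameras put the foot's centre about 3 mm from the plinth's centre. The scene view's final plinth fit was stretched by stray points; against the plinth as measured before placing, that view gives the same 3 mm. The limit is 20 mm.
- **Upright and seated:** the foot's top is at 26 mm, as expected on the 12 mm plinth. The wrist camera puts the cap's centre within 1 mm of the foot's centre; the other two views agree to about 3 mm.
- **Standing post:** the cap of the full post is unmoved, within 0.2 mm of its starting position.

**What went wrong or disagreed:**
- **First grasp missed:** the fingers shut on top of the shaft, with about 32 N at the wrist. The real fingertips sit about 30 mm farther back than `bot.nose_length` says, by wrist-camera depth and by this contact, so I commanded the later grasps lower.
- **Swing stalled:** the post did not swing fully upright in the grip. It slid a little, and its foot's edge came to rest on the counter at about 34° of tilt, so I finished standing it up against the counter.

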